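Press a worn bush out of a stirrer's bearing plate with a stepped drift

ROBOT

A 7-joint arm with a two-finger parallel gripper is mounted at the origin on the work surface. World frame = base frame: x ahead of the robot, y to its left, z up, the work surface at z = 0. Lengths are in m, angles in rad, forces in N, time in s.
With the tool pointing down it reaches from about 0.425 to 0.925 m from the base axis. Payload 6.8 kg.
Tool frame: the origin (TCP) lies at the very end of the fingers, on their centre line; the grasp point (between the pads) lies 19 mm behind it (hold_point_z is the distance from the TCP to the grasp point, in m); z points along the fingers, y is the direction in which the jaws open and shut (so a half turn about z gives the same grasp; the last joint's range is limited). The gripper opens to 85 mm and grips with 20 to 120 N. Pads are 22 mm wide; open, the fingers measure 114 mm over their backs; the gripper's body (76 mm by 85 mm) begins 54 mm behind the grasp point. The pads swing forward as they close: fully open they stand 13 mm farther back than shut.
Start: joints at [-1.357, 0.477, 0.022, 1.555, -0.011, 1.109, -0.083], TCP at [0.213, 0.64, 0.199] pointing down, gripper open.
Joint ranges: [-2.96, 2.96], [-0.34, 2.1], [-1.41, 1.46], [0.24, 2.44], [-1.37, 4.51], [0.17, 1.92], [-2.96, 2.96]. Speed limits (rad/s): [2.39, 2.39, 3.14, 3.14, 3.14, 3.14, 3.14].

INTERFACE

Orientations are given as a unit quaternion [w, x, y, z].
In Python, from station import get_obs, read_camera, calibration, hand_in, regions_of, hold_point_z gives the robot as it stands.
- The arm moves only by the tool send_rows, never from a script. Its argument "motion" is text: rows parted by semicolons, each of 7 numbers parted by spaces: the shift along the world's x, y, z in cm, then the turn, a rotation vector about the world's x, y, z in degrees, then the closure, from 0 (fully open) to 1 (shut). In form: dx dy dz rx ry rz fingers; .... A call has 1 to 20 rows; each row shifts and turns the pose as measured when the row begins; what a row does not reach is not made up. A row lasts 1/12 s, in which the tool goes at most 41.7 mm and 7.16 degrees, less where a joint would pass 70% of its speed; a pose out of reach is approached as far as the arm can. A call is refused whole if a number of a shift passes 4.17 or a number of a turn 7.16, either way. A call with a gripper value outside its range is refused whole. The fingers move at their own pace and stop on an object; "newtons" is the grip in N (left out, the last holds). Time passes only in rows, so rows that do not move let the fingers close. It gives the time, the measured TCP pose, the force and the opening at its end, in the units of the state.
- get_obs(): the state, without advancing time (a new reading comes with each control period).
- read_camera(name): name is "side" or "top" or "wrist"; returns the picture (400x640x3 uint8, red, green, blue); there is no depth.
- calibration(name): a dict with "mtx" (3x3 intrinsics, pixels), "R" (3x3) and "t" (3): a world point X has camera coordinates R X + t; the wrist camera has in their place "hand_eye" (4x4, takes a point from camera to tool coordinates, whose origin is the TCP and whose axes are the flange's). Camera axes: x right, y down, z forward; pixel columns grow to the right and rows downward; lengths in m; the calibration is good to about 2 mm. A picture is of the moment at which its call begins: read the wrist's pose just before it. calibration takes no time and is no camera call.
- hand_in(): hands the job in, once; it reports no verdict.
Trained networks look in the newest picture that a camera, given by its name, has taken for a name from the list of things; names that differ only in an ending like _2 or _b are one class to them, and where a whole thing is asked for, a point or a joint stands for the part that bears it (a point fixed in the world has none). Each returns a list of dicts, best first, with "conf" (0 to 1); they miss things now and then, are a little off and sometimes report something else, mostly with a low value. They report only what shows in the picture. A call takes as long as a camera call.
- regions_of(thing, camera): "region" (400x640 bool, what is visible of it) and "point" ([column, row] in pixels, amid what is visible of it).
The state is a dict: "t": time; "q": joint angles; "joint_vel": joint speeds; "joint_torque": joint torques, N m; "eef_pos": TCP position; "tool_rot": TCP orientation; "contact_force": force on the tool from outside, world axes, zero at the start; "torque": the same for the moment, N m; "gripper_width": opening from 0.0 (shut) to 1.0 (fully open).
Only numpy, scipy, OpenCV 4.12 (cv2) and the standard library are available. Lean on these libraries where they do the work, as an engineer would, in place of code of your own. Each camera call takes 0.05 s, during which the arm holds its last target.

TASK

Take the steel drift with the orange grip out of its stand, feel for the hole of the worn brass bush in the blue stirrer bearing plate, and press the bush steadily down through the plate until it drops out underneath into the catch dish; at no time lean on the plate or the bush with more than 35 N. Then draw the drift out, lower it gently back into its stand until its collar rests on top, let go, and leave the beaker, the new bush and the screwdriver alone.

Things in the scene. Friction and masses are not known exactly. Their poses are not given: they have to be found in the camera images.
- block: press-out stand, fixed to the bench: dark steel base 110 x 168 x 10 mm (x, y, z), two bright parallels that carry the blue bearing plate, a strap clamp with a nut over each y edge of the plate (up to 104 mm high, over 34 mm from the middle along y), and below the plate a black catch dish, open to front and back. Origin: centre of the underside, on the bench; z up
- plate_top (a point): point on the stand's middle axis, level with the top of the plate, 90 mm above the bench (plate 90 x 90 x 25 mm, underside 65 mm above the bench; it does not move). The plate was strapped on by hand: its one vertical bore, 20 mm wide, is NOT measured; its centre lies anywhere within 6 mm of this point along the stand's x and along its y. Find it by feel or eye
- bush (a joint): how far the worn brass bush has gone down, in m. The bush (20 mm outside, 14 mm inside, 24 mm long) sits tight in the bore and slides under some 8 to 18 N. 0: its top level with the plate's top; it starts at 0 to 0.003; it lets go of the bore at about 0.024 and drops (it may hang on the drift's nose until that is drawn out); 0.053: lying in the catch dish
- drift: stepped steel drift, 114 mm long, about 0.2 kg, upright in its stand at the start. Origin: centre of the tip of its nose; z along its axis to the grip. From the tip up: nose 12 mm wide, 12 mm long, with a 1.5 mm chamfer (tip face 9 mm wide), goes into the bush's hole; shank 17 mm wide up to 58 mm, its shoulder pushes the bush and follows it through the bore
- drift_collar (a point): on the drift's axis, 64 mm above its tip: the top of its collar (30 mm wide, 6 mm thick). The orange grip, round, 16 mm wide, rises 50 mm from here; hold it with the fingertips just above the collar. z along the axis to the grip
- holder: stand of the drift, a fixed grey block 70 x 70 x 66 mm with a vertical hole in its middle, 22 mm wide, 62 mm deep, open on top. Origin: centre of the underside, on the bench. With the drift home its collar rests on the stand's top and its tip is 8 mm above this origin
- beaker: clear plastic beaker with a handle, 90 mm wide, 115 mm tall; leave alone
- new_bush: new brass bush, a ring 20 mm wide, 24 mm tall, standing on the bench; leave alone
- driver: screwdriver with a red handle, 190 mm long, lying on the bench; leave alone

How it is judged:
By the outcome, as a careful person would: the job done as asked, in the order asked, and still so for the second after the job is handed in, with the robot touching nothing.
It also fails if it takes over 72 s, if anything falls off the work surface, if the arm or the gripper's body presses on something with over 40 N, if the wrist force passes 120 N, or if a joint passes its speed limit or range.

## Working session

There is one attempt and no reset: what is moved stays moved. The work goes in short steps, Python scripts to look and compute and a tool call to move; the robot and the scene stay as the last step left them, time stands still between calls to the robot, and variables do not carry over. Pictures are saved under pics/ and viewed, and the job is handed in when it is done.

Besides the shell and the picture viewer there is one more tool, called after "Request:" as name(argument=value, ...) on one line, values as JSON. send_rows: Moves the arm, as the interface text tells. Its arguments: {"type":"object","properties":{"motion":{"type":"string"},"newtons":{"type":"number"}},"required":["motion"]}

```bash
mkdir -p pics; ls
python3 - <<'E'
from station import *
import cv2,numpy as np
o=get_obs()
for k,v in o.items(): print(k,np.round(v,4))
print(hold_point_z)
for c in ["side","top","wrist"]:
    im=read_camera(c); cv2.imwrite(f"pics/{c}0.png",im[:,:,::-1])
    cal=calibration(c); print(c,{k:np.round(v,4).tolist() for k,v in cal.items()})
    for th in ["block","drift","holder","beaker","new_bush","driver","bush"]:
        r=regions_of(th,c)
        print(c,th,[(round(x["conf"],2),np.round(x["point"]).tolist(),int(x["region"].sum())) for x in r][:3])
E
```

```text
pics
t 0.0
q [-1.3571  0.4778  0.0223  1.5565 -0.0115  1.1093 -0.0831]
joint_vel [ 0.0012  0.0003 -0.0008  0.0006  0.0011 -0.0012 -0.0007]
joint_torque [-2.00000e-04 -5.96452e+01  1.60730e+00 -2.81199e+01  1.23000e-02
  9.40000e-03 -0.00000e+00]
eef_pos [0.2132 0.6397 0.1982]
tool_rot [-1.000e-04  1.602e-01  9.871e-01 -9.000e-04]
contact_force [-0.4766 -0.6282 -0.2444]
torque [ 0.0196 -0.0147 -0.0027]
gripper_width 1.0003
0.0187
side {'mtx': [[401.0326, 0.0, 316.4663], [0.0, 401.0326, 200.146], [0.0, 0.0, 1.0]], 'R': [[-0.911, -0.4124, 0.01], [-0.3288, 0.7113, -0.6213], [0.2491, -0.5692, -0.7835]], 't': [0.5982, 0.307, 0.5756]}
side block [(0.77, [350.0, 358.0], 5789), (0.6, [390.0, 213.0], 1772)]
side drift []
side holder [(0.87, [388.0, 214.0], 1797)]
side beaker [(0.51, [395.0, 198.0], 339), (0.37, [391.0, 215.0], 1690)]
side new_bush [(0.64, [206.0, 332.0], 205)]
side driver [(0.62, [307.0, 146.0], 590)]
side bush [(0.48, [344.0, 360.0], 127)]
top {'mtx': [[434.2706, 0.0, 322.84], [0.0, 434.2706, 207.4977], [0.0, 0.0, 1.0]], 'R': [[0.0036, -0.9996, -0.0284], [-0.9899, 0.0005, -0.1416], [0.1415, 0.0286, -0.9895]], 't': [-0.0173, 0.6537, 0.7122]}
top block [(0.65, [204.0, 283.0], 6119)]
top drift [(0.81, [382.0, 264.0], 254)]
top holder [(0.77, [371.0, 268.0], 1582), (0.29, [378.0, 263.0], 261), (0.21, [205.0, 284.0], 6191)]
top beaker [(0.55, [296.0, 134.0], 3339)]
top new_bush [(0.6, [196.0, 161.0], 123)]
top driver [(0.59, [439.0, 140.0], 910)]
top bush []
wrist {'mtx': [[297.5242, 0.0, 322.2418], [0.0, 297.5242, 197.6428], [0.0, 0.0, 1.0]], 'hand_eye': [[0.0, -0.9612, -0.2758, 0.0703], [1.0, -0.0001, 0.0002, 0.0011], [-0.0002, -0.2758, 0.9612, -0.1735], [0.0, 0.0, 0.0, 1.0]]}
wrist block [(0.65, [143.0, 395.0], 364)]
wrist drift []
wrist holder []
wrist beaker []
wrist new_bush []
wrist driver []
wrist bush []
```

View pics/side0.png

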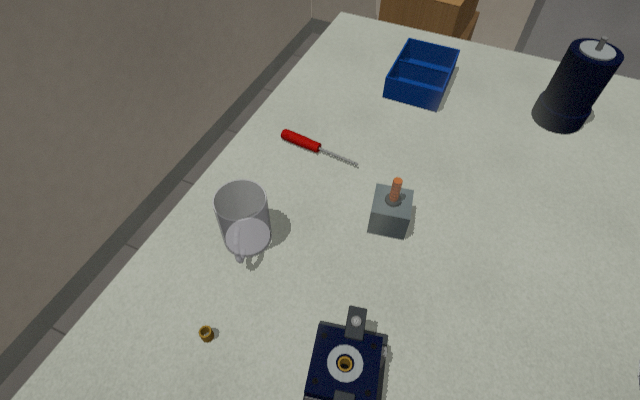

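View pics/top0.png

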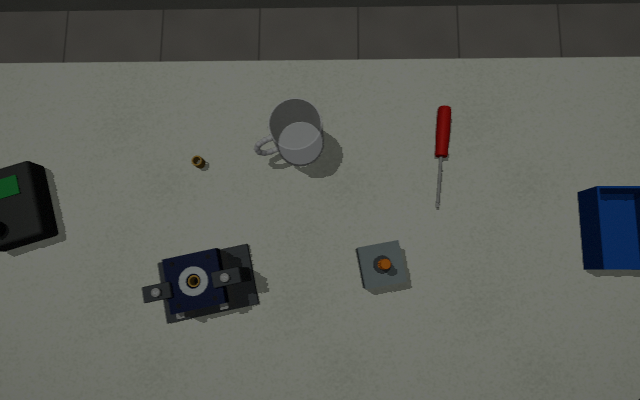

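View pics/wrist0.png

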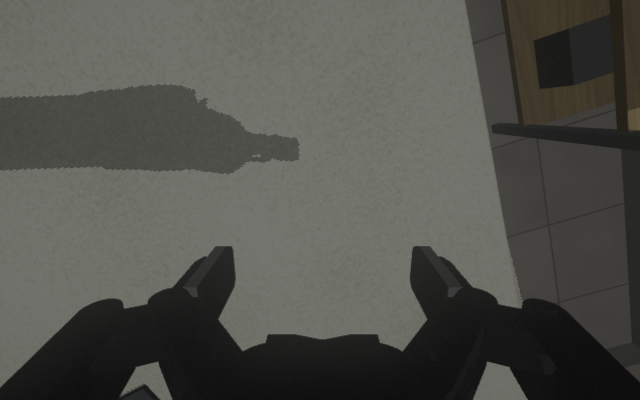

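```bash
cat > h.py <<'E'
from station import *
import cv2,numpy as np
from scipy.spatial.transform import Rotation as Ro
def pose():
    o=get_obs(); w=o["tool_rot"]; return np.array(o["eef_pos"]),Ro.from_quat([w[1],w[2],w[3],w[0]]).as_matrix(),o
def cam(c,po=None):
    k=calibration(c); K=np.array(k["mtx"])
    if c!="wrist": return K,np.array(k["R"]),np.array(k["t"])
    p,R,_=po or pose(); H=np.array(k["hand_eye"]); A=R@H[:3,:3]; b=R@H[:3,3]+p
    return K,A.T,-A.T@b
def onz(c,uv,z,po=None):
    K,R,t=cam(c,po); d=R.T@np.linalg.solve(K,[uv[0],uv[1],1]); o=-R.T@t
    return o+d*(z-o[2])/d[2]
def proj(c,X,po=None):
    K,R,t=cam(c,po); x=K@(R@np.array(X,float)+t); return x[:2]/x[2]
def tri(l):
    A=[];b=[]
    for c,uv in l:
        K,R,t=cam(c); d=R.T@np.linalg.solve(K,[uv[0],uv[1],1]); d/=np.linalg.norm(d);o=-R.T@t
        P=np.eye(3)-np.outer(d,d);A.append(P);b.append(P@o)
    return np.linalg.lstsq(np.vstack(A),np.hstack(b),rcond=None)[0]
E
python3 - <<'E'
from h import *
for n in ["side","top"]:
    im=cv2.imread(f"pics/{n}0.png")
    for nm,(x,y) in dict(side=dict(g=(397,205),b=(345,362)),top=dict(g=(384,266),b=(200,283)))[n].items():
        cr=im[max(0,y-50):y+50,x-50:x+50] if y<350 else im[300:400,x-50:x+50]
        cv2.imwrite(f"pics/{n}_{nm}.png",cv2.resize(cr,None,fx=5,fy=5,interpolation=cv2.INTER_CUBIC))
        print(n,nm,x-50,y-50 if y<350 else 300)
a=cv2.imread("pics/side_g.png");b=cv2.imread("pics/top_g.png");cv2.imwrite("pics/g.png",cv2.resize(np.hstack([a,b]),(800,400)))
a=cv2.imread("pics/side_b.png");b=cv2.imread("pics/top_b.png");cv2.imwrite("pics/b.png",cv2.resize(np.hstack([a,b]),(800,400)))
E
```

```text
side g 347 155
side b 295 300
top g 334 216
top b 150 233
```

View pics/g.png

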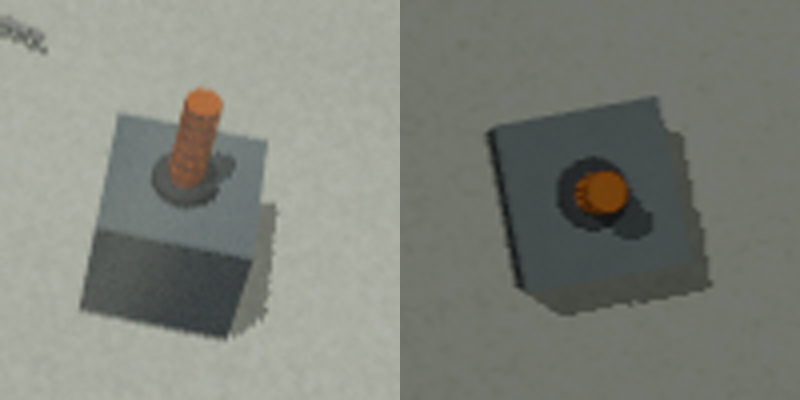

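View pics/b.png

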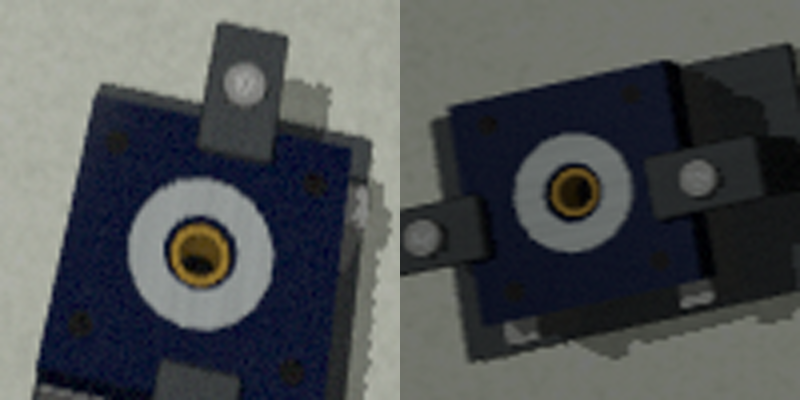

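Run:
```python
from h import *
l=[("side",(397.75,180.75)),("top",(385.5,263.5))]
print(tri(l),[onz(c,u,.122) for c,u in l])
# holder top corners, top cam & side
t=[(334+(x-400)/4,216+y/4) for x,y in[(497,129),(657,97)]]
s=[(347+x/4,155+y/4) for x,y in[(118,113),(267,140),(252,260),(98,230)]]
P=np.array([onz("side",u,.066) for u in s]);print(P,P.mean(0))
print([onz("top",u,.066) for u in t])
l=[("side",(345.25,363.5)),("top",(193.75,280.75))]
print(tri(l),[onz(c,u,.089) for c,u in l])
# plate corners
s=[(295+x/4,300+y/4) for x,y in[(101,95),(352,148),(37,375)]]
t=[(150+(x-400)/4,233+y/4) for x,y in[(449,106),(668,61),(702,278),(485,324)]]
P=np.array([onz("side",u,.09) for u in s]);print(P)
P=np.array([onz("top",u,.09) for u in t]);print(P,P.mean(0))
p,R,o=pose();print(p,R)
```

```text
[ 0.55678996 -0.1151539   0.12067755] [array([ 0.55745827, -0.11385137,  0.122     ]), array([ 0.55596147, -0.11509669,  0.122     ])]
[[ 0.59793517 -0.14221565  0.066     ]
 [ 0.52963902 -0.15561401  0.066     ]
 [ 0.51680021 -0.08622806  0.066     ]
 [ 0.58354725 -0.07342001  0.066     ]] [ 0.55698042 -0.11436943  0.066     ]
[array([ 0.581938  , -0.07646249,  0.066     ]), array([ 0.59543373, -0.14340663,  0.066     ])]
[0.52826738 0.19216481 0.08697321] [array([0.52878974, 0.19284141, 0.089     ]), array([0.52770161, 0.19143105, 0.089     ])]
[[0.58041716 0.15788139 0.09      ]
 [0.49469362 0.13913326 0.09      ]
 [0.56199298 0.24858531 0.09      ]]
[[0.56175065 0.24460861 0.09      ]
 [0.58026927 0.15518845 0.09      ]
 [0.49352483 0.13812164 0.09      ]
 [0.47496031 0.22510362 0.09      ]] [0.52762627 0.19075558 0.09      ]
[0.21348933 0.64036621 0.19920113] [[-9.48631696e-01  3.16382530e-01 -2.13866187e-05]
 [ 3.16382530e-01  9.48631696e-01  7.81586555e-06]
 [ 2.27608277e-05  6.48025259e-07 -1.00000000e+00]]
```

Request:
send_rows(motion="1.5 -3.4 0 0 0 0 0;1.5 -3.4 0 0 0 0 0;1.5 -3.4 0 0 0 0 0;1.5 -3.4 0 0 0 0 0;1.5 -3.4 0 0 0 0 0;1.5 -3.4 0 0 0 0 0;1.5 -3.4 0 0 0 0 0;1.5 -3.4 0 0 0 0 0;1.5 -3.4 0 0 0 0 0;1.5 -3.4 0 0 0 0 0;1.5 -3.4 0 0 0 0 0;1.5 -3.4 0 0 0 0 0;1.5 -3.4 0 0 0 0 0;1.5 -3.4 0 0 0 0 0;1.5 -3.4 0 0 0 0 0;1.5 -3.4 0 0 0 0 0;1.5 -3.4 0 0 0 0 0;1.5 -3.4 0 0 0 0 0", newtons=80)

```text
t: 2.7
eef_pos: [0.4837, 0.008, 0.2023]
tool_rot: [0.001, 0.152, 0.988, 0.007]
contact_force: [0.8, 0.7, -0.6]
gripper_width: 0.998
```

Request:
send_rows(motion="1.8 -3 0 0 0 0 0;1.8 -3 0 0 0 0 0;1.8 -3 0 0 0 0 0;1.4 -2.4 0 0 0 0 0;0 0 0 0 0 0 0;0 0 0 0 0 0 0")

```text
t: 3.2
eef_pos: [0.5562, -0.1226, 0.2044]
tool_rot: [0.005, 0.157, 0.988, 0.006]
contact_force: [0.6, 1.0, -0.4]
gripper_width: 1.0
```

Run:
```python
from h import *
po=pose();print(po[0],po[1],po[2]["joint_vel"],po[2]["q"])
cv2.imwrite("pics/w1.png",read_camera("wrist")[:,:,::-1])
print(proj("wrist",[.557,-.1145,.122],po),proj("wrist",[.557,-.1145,.072],po))
```

```text
[ 0.55619576 -0.12257195  0.20437683] [[-0.95040474  0.31081897  0.01106375]
 [ 0.31092611  0.95038358  0.00979839]
 [-0.00746928  0.01275244 -0.99989079]] [ 0.04496739  0.02177536  0.02066564 -0.03029215  0.00619131 -0.00692122
  0.01848306] [-0.28921526  0.31519209  0.50432481  1.84080464 -0.19034846  1.02177755
  1.54749674]
[328.71791936 191.66625748] [327.1067506  179.11927998]
```

View pics/w1.png

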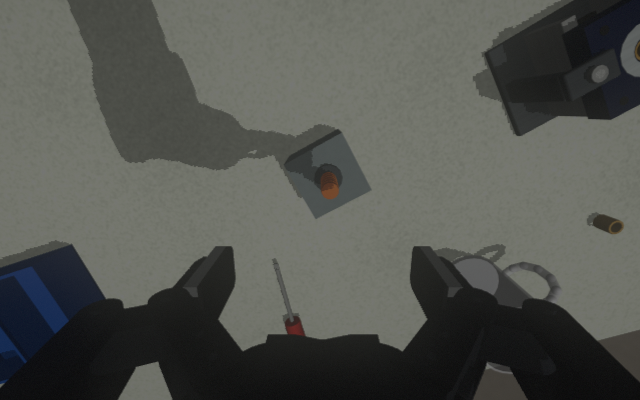

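Request:
send_rows(motion="0.1 0.8 0 -0.56 0.63 0 0;0 0 0 0 0 0 0;0 0 0 0 0 0 0;0 0 0 0 0 0 0")

```text
t: 3.58
eef_pos: [0.5555, -0.1104, 0.2044]
tool_rot: [-0.0, 0.155, 0.988, 0.001]
contact_force: [-0.1, 0.2, -0.5]
gripper_width: 1.0
```

```bash
cat > s.py <<'E'
from h import *
p,R,o=pose();z=R[:,2];print(p.round(4),"fix deg",np.degrees(np.cross(z,[0,0,-1])).round(2),"yaw",np.degrees(np.arctan2(R[1,1],R[0,1])).round(2),"F",np.round(o["contact_force"],2),"M",np.round(o["torque"],3),"w",round(o["gripper_width"],3),"t",o["t"])
E
python3 s.py
```

```text
[ 0.5555 -0.1104  0.2044] fix deg [-0.12 -0.04 -0.  ] yaw 72.17 F [-0.09  0.17 -0.54] M [ 0.024  0.003 -0.003] w 1.0 t 3.5833
```

Request:
send_rows(motion="0.15 -0.4 -2 0 0 0 0;0 0 -2 0 0 0 0;0 0 -2 0 0 0 0;0 0 -2 0 0 0 0;0 0 -1.5 0 0 0 0;0 0 -1 0 0 0 0;0 0 0 0 0 0 0;0 0 0 0 0 0 0")

```text
t: 4.25
eef_pos: [0.5567, -0.1105, 0.098]
tool_rot: [0.003, 0.151, 0.988, 0.003]
contact_force: [0.1, 0.2, 0.4]
gripper_width: 0.998
```

```bash
python3 s.py
```

```text
[ 0.5567 -0.1105  0.098 ] fix deg [-0.33  0.34  0.  ] yaw 72.58 F [0.08 0.24 0.42] M [-0.039  0.009 -0.024] w 0.998 t 4.25
```

Request:
send_rows(motion="0 -0.3 -1 -0.33 0.34 0 0;0 -0.1 -0.8 0 0 0 0;0 0 -0.2 0 0 0 0;0 0 0 0 0 0 0;0 0 0 0 0 0 0")

```text
t: 4.67
eef_pos: [0.5589, -0.115, 0.0789]
tool_rot: [0.002, 0.151, 0.989, 0.0]
contact_force: [-0.5, 0.0, 0.1]
gripper_width: 0.999
```

```bash
python3 s.py;  python3 - <<'E'
from h import *
a=read_camera("side")[130:260,320:480,::-1]; cv2.imwrite("pics/s2.png",cv2.resize(a,None,fx=5,fy=4.6))
E
```

```text
[ 0.5589 -0.115   0.0789] fix deg [0.03 0.25 0.  ] yaw 72.61 F [-0.52  0.05  0.09] M [-0.026  0.026  0.001] w 0.999 t 4.6667
```

View pics/s2.png

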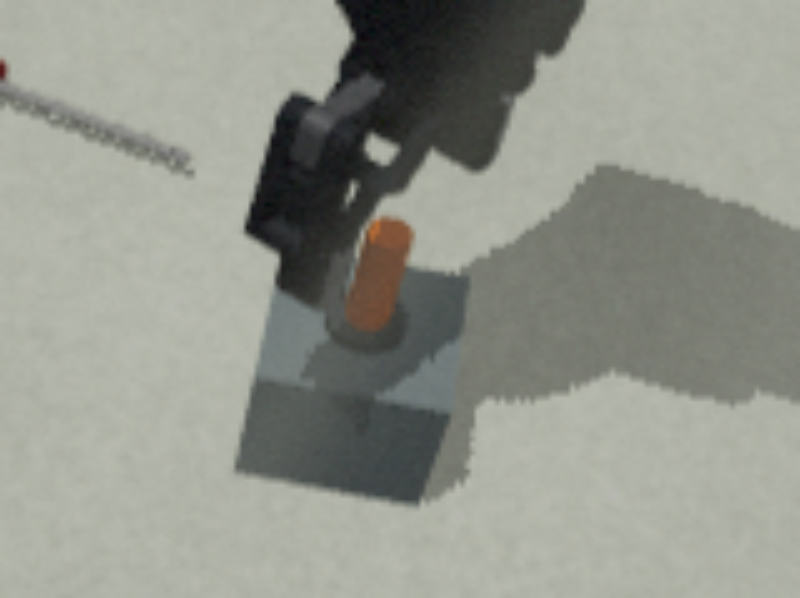

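Request:
send_rows(motion="-0.15 0 -0.2 0 0.25 0 0.3;0 0 0 0 0 0 0.6;0 0 0 0 0 0 1;0 0 0 0 0 0 1;0 0 0 0 0 0 1;0 0 0 0 0 0 1;0 0 0 0 0 0 1;0 0 0 0 0 0 1;0 0 0 0 0 0 1;0 0 0 0 0 0 1", newtons=100)

```text
t: 5.55
eef_pos: [0.5581, -0.1149, 0.0783]
tool_rot: [0.001, 0.151, 0.989, 0.0]
contact_force: [0.3, 0.0, 1.0]
gripper_width: 0.126
```

```bash
python3 s.py
```

```text
[ 0.5581 -0.1149  0.0783] fix deg [0.   0.11 0.  ] yaw 72.62 F [0.27 0.   0.98] M [0.01  0.083 0.03 ] w 0.126 t 5.55
```

Request:
send_rows(motion="0 0 0 0 0 0 1;0 0 0 0 0 0 1;0 0 0 0 0 0 1;0 0 0.5 0 0 0 1;0 0 1 0 0 0 1;0 0 1 0 0 0 1;0 0 0 0 0 0 1;0 0 0 0 0 0 1")

```text
t: 6.22
eef_pos: [0.5571, -0.1149, 0.1052]
tool_rot: [-0.0, 0.151, 0.989, -0.0]
contact_force: [-0.5, -0.4, -2.0]
gripper_width: 0.136
```

```bash
python3 s.py;  python3 - <<'E'
from h import *
a=read_camera("side")[130:260,320:480,::-1]; cv2.imwrite("pics/s3.png",cv2.resize(a,None,fx=5,fy=4.6))
E
```

```text
[ 0.5571 -0.1149  0.1052] fix deg [ 0.01 -0.    0.  ] yaw 72.61 F [-0.51 -0.35 -1.98] M [-0.008 -0.001 -0.008] w 0.136 t 6.2167
```

View pics/s3.png

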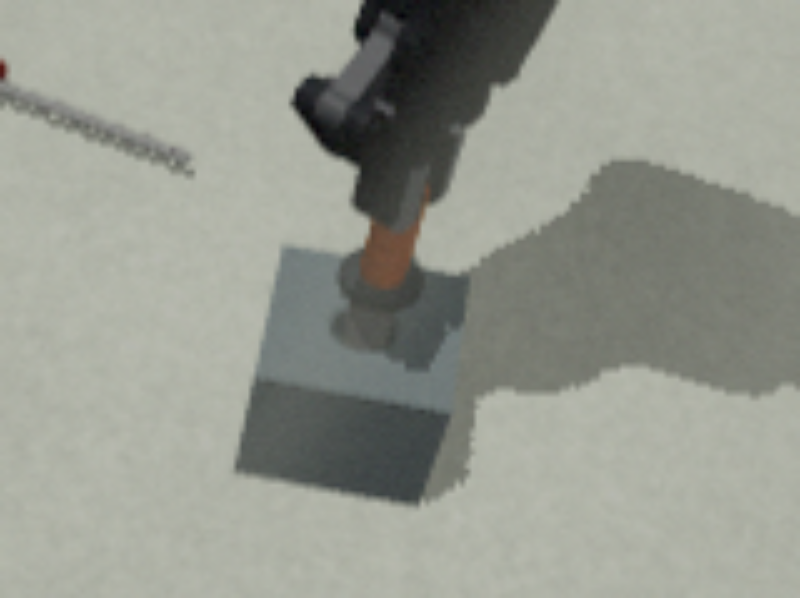

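Request:
send_rows(motion="0 0 2 0 0 0 1;0 0 3 0 0 0 1;0 0 3 0 0 0 1;0 1.5 2 0 0 0 1;-0.3 3 0.5 0 0 0 1;-0.3 3 0 0 0 0 1;-0.3 3 0 0 0 0 1;-0.3 3 0 0 0 0 1;-0.3 3 0 0 0 0 1;-0.3 3 0 0 0 0 1;-0.3 3 0 0 0 0 1;-0.3 3 0 0 0 0 1;-0.3 2 0 0 0 0 1;-0.3 1 0 0 0 0 1;0 0 0 0 0 0 1;0 0 0 0 0 0 1;0 0 0 0 0 0 1")

```text
t: 7.68
eef_pos: [0.5191, 0.1776, 0.2134]
tool_rot: [-0.001, 0.155, 0.988, -0.001]
contact_force: [-1.0, -0.0, -1.5]
gripper_width: 0.129
```

```bash
python3 s.py
```

```text
[0.5191 0.1776 0.2134] fix deg [ 0.14 -0.14  0.  ] yaw 72.14 F [-1.   -0.03 -1.48] M [-0.025 -0.007 -0.043] w 0.129 t 7.6833
```

Centre over the bush, and look with side, top and wrist.

Request:
send_rows(motion="0.4 0.7 -0.5 0.14 -0.14 0 1;0.4 0.6 -0.5 0 0 0 1;0 0.1 0 0 0 0 1;0 0 0 0 0 0 1;0 0 0 0 0 0 1")

```text
t: 8.1
eef_pos: [0.5297, 0.1864, 0.202]
tool_rot: [0.0, 0.16, 0.987, -0.001]
contact_force: [-0.0, 0.6, -2.2]
gripper_width: 0.13
```

```bash
python3 s.py;  python3 - <<'E'
from h import *
po=pose()
for c in ["side","wrist","top"]: cv2.imwrite(f"pics/{c}4.png",read_camera(c)[:,:,::-1])
p=po[0]
for c in ["side","wrist","top"]:
  for h in (-.070,-.058,-.012,-.006): print(c,h,proj(c,p+[0,0,h],po).round(1))
  print(c,"bush",proj(c,[.5283,.1921,.089],po).round(1))
E
```

```text
[0.5297 0.1864 0.202 ] fix deg [0.11 0.03 0.  ] yaw 71.6 F [-0.01  0.62 -2.15] M [-0.003  0.005 -0.029] w 0.13 t 8.1
side -0.07 [348.8 347.8]
side -0.058 [349.6 344.5]
side -0.012 [352.6 330.7]
side -0.006 [353.  328.7]
side bush [345.8 363.1]
wrist -0.07 [321.1 198. ]
wrist -0.058 [321.  202.1]
wrist -0.012 [320.6 222.3]
wrist -0.006 [320.5 225.6]
wrist bush [326.4 182.9]
top -0.07 [188.  280.2]
top -0.058 [185.3 280.4]
top -0.012 [174.  281.2]
top -0.006 [172.4 281.3]
top bush [193.4 280.4]
```

View pics/side4.png

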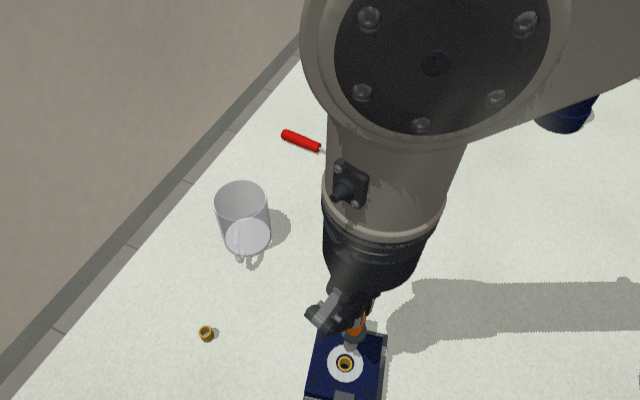

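View pics/wrist4.png

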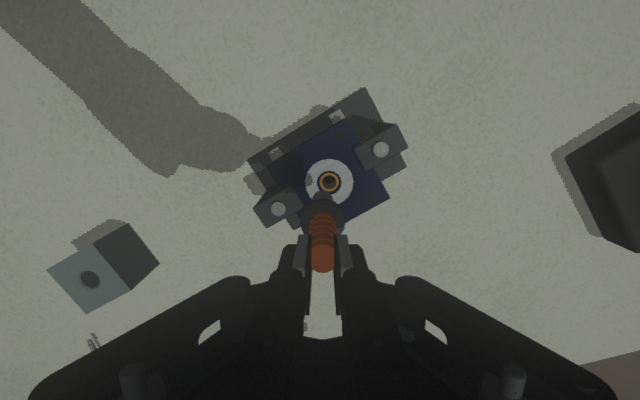

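Run:
```python
from h import *
a=cv2.imread("pics/side4.png")[300:400,300:400];b=cv2.imread("pics/wrist4.png")[150:250,275:375]
cv2.imwrite("pics/c4.png",cv2.resize(np.hstack([a,b]),(800,400),interpolation=cv2.INTER_CUBIC))
```

```text
(no output)
```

View pics/c4.png

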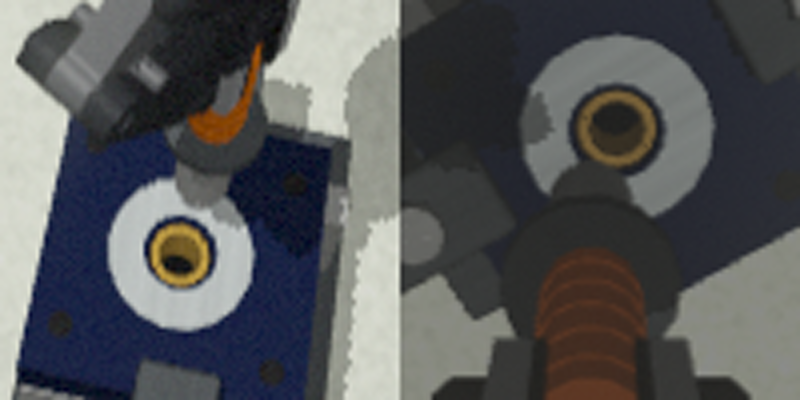

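```bash
cat > fit.py <<'E'
from h import *
def draw(im,c,po,off,zt,s,x0,y0):
    base=po[0]+np.r_[off,0]; 
    for r,h in [(.0045,0),(.006,.0015),(.006,.012),(.0085,.012),(.0085,.058),(.015,.058),(.015,.064)]:
        pts=np.array([proj(c,[base[0]+r*np.cos(a),base[1]+r*np.sin(a),zt+h],po) for a in np.linspace(0,2*np.pi,40)])
        pts=((pts+.5-[x0,y0])*s).astype(int); cv2.polylines(im,[pts],True,(0,255,0),1)
E
python3 - <<'E'
from fit import *
po=pose(); 
w_b=onz("wrist",(329.2,182),.0885,po);w_t=onz("wrist",(323,196.3),.1317,po)
print(w_b,w_t,w_b-w_t, po[0])
for off in [(0,0)]:
  out=[]
  for c,x0,y0 in [("side",300,300),("wrist",275,150)]:
    a=cv2.imread(f"pics/{c}4.png")[y0:y0+100,x0:x0+100]
    a=cv2.resize(a,(400,400),interpolation=cv2.INTER_CUBIC); draw(a,c,po,off,po[0][2]-.0703,4,x0,y0); out.append(a)
  cv2.imwrite("pics/f4.png",np.hstack(out))
E
```

```text
[0.52849134 0.19525392 0.0885    ] [0.52887522 0.18858652 0.1317    ] [-0.00038388  0.00666741 -0.0432    ] [0.52957418 0.18657035 0.20238992]
```

View pics/f4.png

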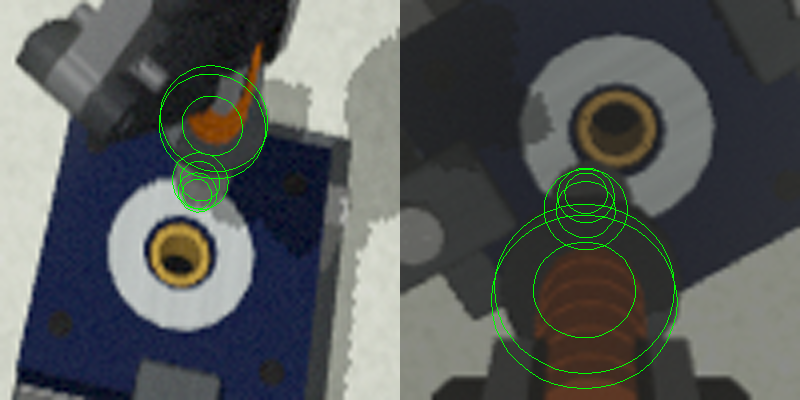

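Request:
send_rows(motion="-0.1 0.5 -1 0.1 0 0 1;0 0.1 -1 0 0 0 1;0 0 -1 0 0 0 1;0 0 -0.5 0 0 0 1;0 0 0 0 0 0 1;0 0 0 0 0 0 1")

```text
t: 8.75
eef_pos: [0.5274, 0.1931, 0.1629]
tool_rot: [-0.0, 0.159, 0.987, 0.0]
contact_force: [0.9, -0.0, -2.0]
gripper_width: 0.135
```

```bash
cat > look.py <<'E'
from fit import *
import sys
n=sys.argv[1]; off=(float(sys.argv[2])/1e3,float(sys.argv[3])/1e3); grab=len(sys.argv)<5
import pickle
if grab:
    po=pose(); ims={c:read_camera(c)[:,:,::-1].copy() for c in ["side","wrist"]}; pickle.dump((po,ims),open(f"pics/{n}.pkl","wb"))
po,ims=pickle.load(open(f"pics/{n}.pkl","rb"))
out=[]
for c,x0,y0 in [("side",305,320),("wrist",285,140)]:
    a=ims[c][y0:y0+80,x0:x0+80]
    a=cv2.resize(a,(400,400),interpolation=cv2.INTER_CUBIC); out.append(a.copy())
    draw(a,c,po,off,po[0][2]-.0703,5,x0,y0)
    out[-1]=np.vstack([out[-1],a])
cv2.imwrite(f"pics/{n}.png",cv2.resize(np.hstack(out),(600,600)))
E
python3 s.py; python3 look.py L5 0 0
```

```text
[0.5274 0.1931 0.1629] fix deg [-0.01 -0.02 -0.  ] yaw 71.65 F [ 0.94 -0.04 -1.98] M [-0.044  0.009  0.019] w 0.135 t 8.75
```

View pics/L5.png

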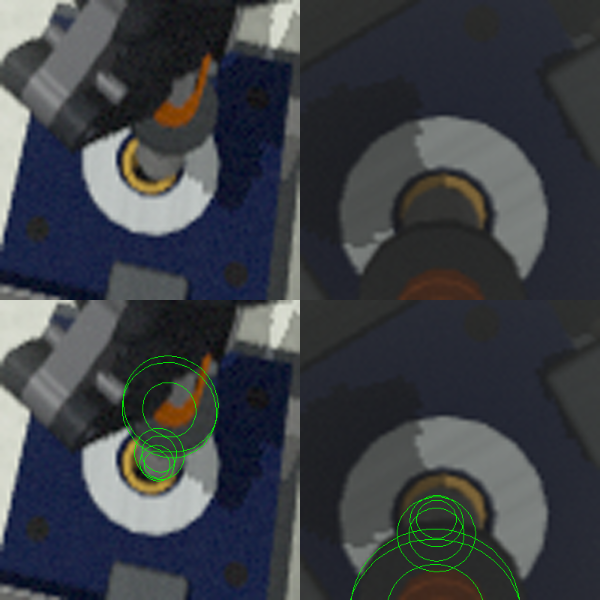

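Request:
send_rows(motion="0.07 -0.02 0 0 0 0 1;0 0 0 0 0 0 1;0 0 -0.1 0 0 0 1;0 0 -0.1 0 0 0 1;0 0 -0.1 0 0 0 1")

```text
t: 9.27
eef_pos: [0.5299, 0.1933, 0.1621]
tool_rot: [0.002, 0.16, 0.987, 0.001]
contact_force: [0.4, 0.3, -1.6]
gripper_width: 0.133
```

```bash
python3 s.py
```

```text
[0.5299 0.1933 0.1621] fix deg [-0.13  0.2   0.  ] yaw 71.61 F [ 0.45  0.27 -1.64] M [-0.007  0.055  0.003] w 0.133 t 9.2667
```

Request:
send_rows(motion="0 0 0 0 0 0 1")

```text
t: 9.35
eef_pos: [0.5299, 0.1932, 0.162]
tool_rot: [0.002, 0.16, 0.987, 0.001]
contact_force: [-0.6, -1.6, -1.6]
gripper_width: 0.129
```

Request:
send_rows(motion="0 0 0 0 0 0 1")

```text
t: 9.43
eef_pos: [0.5299, 0.1933, 0.162]
tool_rot: [0.002, 0.16, 0.987, 0.001]
contact_force: [-0.2, 0.9, -2.8]
gripper_width: 0.133
```

Request:
send_rows(motion="0 0 0 0 0 0 1")

```text
t: 9.52
eef_pos: [0.5299, 0.1932, 0.162]
tool_rot: [0.002, 0.16, 0.987, 0.001]
contact_force: [-0.1, 0.6, -2.7]
gripper_width: 0.132
```

```bash
python3 s.py
```

```text
[0.5299 0.1932 0.162 ] fix deg [-0.13  0.2   0.  ] yaw 71.61 F [-0.13  0.56 -2.67] M [-0.049  0.034 -0.005] w 0.132 t 9.5167
```

Request:
send_rows(motion="-0.15 0 -0.2 -0.13 0.2 0 1;0 0 -0.2 0 0 0 1;0 0 0 0 0 0 1")

```text
t: 9.77
eef_pos: [0.5283, 0.1933, 0.1577]
tool_rot: [-0.0, 0.16, 0.987, -0.0]
contact_force: [-0.9, -0.4, -1.3]
gripper_width: 0.128
```

```bash
python3 s.py
```

```text
[0.5283 0.1933 0.1577] fix deg [ 0.   -0.01  0.  ] yaw 71.61 F [-0.86 -0.43 -1.29] M [0.06  0.038 0.025] w 0.128 t 9.7667
```

Request:
send_rows(motion="0 -0.05 -0.2 0 0 0 1;0 0 -0.2 0 0 0 1")

```text
t: 9.93
eef_pos: [0.5285, 0.1929, 0.1536]
tool_rot: [0.0, 0.16, 0.987, 0.0]
contact_force: [-0.5, -0.3, -1.4]
gripper_width: 0.13
```

```bash
python3 s.py; python3 look.py L6 0 0
```

```text
[0.5285 0.1929 0.1536] fix deg [-0.01  0.03  0.  ] yaw 71.62 F [-0.52 -0.27 -1.36] M [ 0.008 -0.046  0.022] w 0.13 t 9.9333
```

View pics/L6.png

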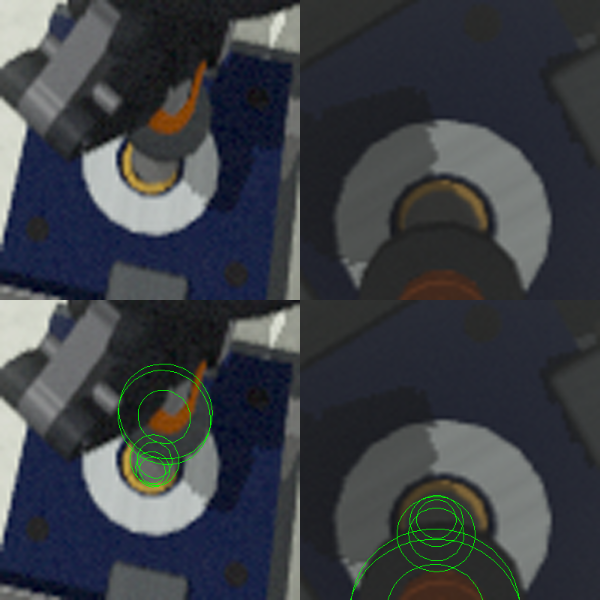

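Request:
send_rows(motion="0 0 -0.2 0 0 0 1;0 0 -0.2 0 0 0 1")

```text
t: 10.2
eef_pos: [0.5286, 0.193, 0.1495]
tool_rot: [0.0, 0.16, 0.987, 0.0]
contact_force: [-0.4, -0.5, -2.4]
gripper_width: 0.135
```

Request:
send_rows(motion="0 0 -0.15 0 0 0 1")

```text
t: 10.28
eef_pos: [0.5286, 0.193, 0.1477]
tool_rot: [0.0, 0.16, 0.987, 0.0]
contact_force: [0.0, -0.1, -3.1]
gripper_width: 0.129
```

Request:
send_rows(motion="0 0 -0.15 0 0 0 1")

```text
t: 10.37
eef_pos: [0.5286, 0.1929, 0.1461]
tool_rot: [0.0, 0.16, 0.987, 0.0]
contact_force: [0.2, -1.2, 1.2]
gripper_width: 0.13
```

```bash
python3 s.py
```

```text
[0.5286 0.1929 0.1461] fix deg [-0.01  0.02  0.  ] yaw 71.62 F [ 0.17 -1.16  1.15] M [-0.03   0.043  0.009] w 0.13 t 10.3667
```

Contact starting, at the expected height. Press in small steps.

Request:
send_rows(motion="0 0 -0.1 0 0 0 1")

```text
t: 10.45
eef_pos: [0.5293, 0.193, 0.1457]
tool_rot: [0.001, 0.16, 0.987, 0.0]
contact_force: [0.5, -1.2, 8.5]
gripper_width: 0.13
```

Request:
send_rows(motion="0 0 -0.1 0 0 0 1")

```text
t: 10.53
eef_pos: [0.5301, 0.1929, 0.1455]
tool_rot: [0.001, 0.16, 0.987, 0.001]
contact_force: [-1.5, -1.7, 5.3]
gripper_width: 0.131
```

Request:
send_rows(motion="0 0 -0.1 0 0 0 1")

```text
t: 10.62
eef_pos: [0.5308, 0.1927, 0.1454]
tool_rot: [0.002, 0.16, 0.987, 0.001]
contact_force: [-0.8, -0.9, 7.0]
gripper_width: 0.133
```

```bash
python3 s.py
```

```text
[0.5308 0.1927 0.1454] fix deg [-0.07  0.23  0.  ] yaw 71.58 F [-0.79 -0.93  7.01] M [-0.399  0.43  -0.05 ] w 0.133 t 10.6167
```

Request:
send_rows(motion="-0.2 0 -0.15 -0.1 0.2 0 1")

```text
t: 10.7
eef_pos: [0.5301, 0.1929, 0.1453]
tool_rot: [0.001, 0.16, 0.987, 0.001]
contact_force: [0.1, -0.2, 6.1]
gripper_width: 0.13
```

```bash
python3 s.py
```

```text
[0.5301 0.1929 0.1453] fix deg [-0.04  0.18  0.  ] yaw 71.55 F [ 0.13 -0.23  6.06] M [-0.017  0.074  0.039] w 0.13 t 10.7
```

Request:
send_rows(motion="-0.15 0 -0.2 -0.05 0.2 0 1")

```text
t: 10.78
eef_pos: [0.5298, 0.1931, 0.1447]
tool_rot: [0.001, 0.16, 0.987, 0.001]
contact_force: [-0.8, -1.0, 7.7]
gripper_width: 0.129
```

Request:
send_rows(motion="-0.05 0 -0.2 0 0.1 0 1")

```text
t: 10.87
eef_pos: [0.5303, 0.1931, 0.1441]
tool_rot: [0.001, 0.161, 0.987, 0.001]
contact_force: [-0.5, -1.5, 7.8]
gripper_width: 0.134
```

```bash
python3 s.py
```

```text
[0.5303 0.1931 0.1441] fix deg [-0.1   0.12  0.  ] yaw 71.53 F [-0.49 -1.5   7.81] M [-0.533  0.409  0.022] w 0.134 t 10.8667
```

Request:
send_rows(motion="-0.15 0 -0.3 0 0.1 0 1;-0.1 0 -0.3 0 0.1 0 1")

```text
t: 11.03
eef_pos: [0.5305, 0.193, 0.141]
tool_rot: [0.001, 0.161, 0.987, 0.002]
contact_force: [-0.7, -1.9, 6.8]
gripper_width: 0.132
```

```bash
python3 s.py
```

```text
[0.5305 0.193  0.141 ] fix deg [-0.2   0.19  0.  ] yaw 71.48 F [-0.71 -1.85  6.78] M [-0.503  0.414  0.048] w 0.132 t 11.0333
```

Request:
send_rows(motion="-0.2 -0.1 -0.3 -0.2 0.2 0 1;-0.1 0 -0.3 -0.1 0.1 0 1")

```text
t: 11.2
eef_pos: [0.5303, 0.1928, 0.1381]
tool_rot: [0.002, 0.161, 0.987, 0.001]
contact_force: [-1.3, -1.1, 7.5]
gripper_width: 0.13
```

```bash
python3 s.py; python3 look.py L7 0 0
```

```text
[0.5303 0.1928 0.1381] fix deg [-0.09  0.21  0.  ] yaw 71.44 F [-1.3  -1.06  7.46] M [-0.439  0.343  0.024] w 0.13 t 11.2
```

View pics/L7.png

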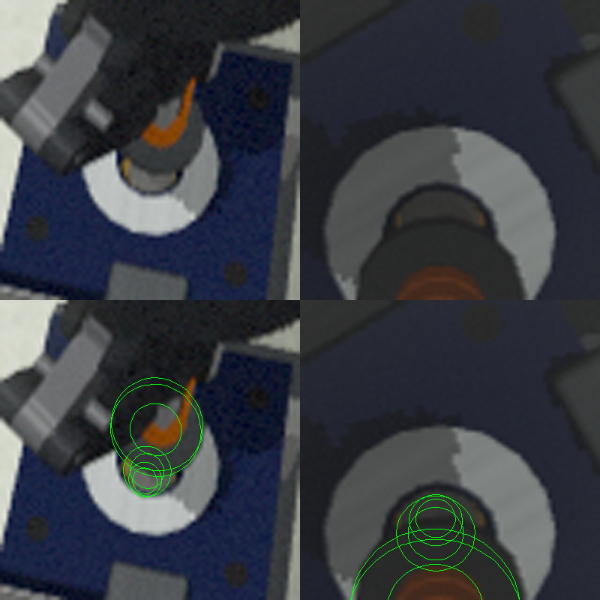

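Request:
send_rows(motion="-0.2 -0.05 -0.3 -0.1 0.2 0 1;-0.1 0 -0.3 -0.1 0.1 0 1;-0.1 0 -0.3 -0.1 0.1 0 1")

```text
t: 11.55
eef_pos: [0.53, 0.1932, 0.1328]
tool_rot: [0.002, 0.161, 0.987, 0.0]
contact_force: [-1.9, -0.6, 8.8]
gripper_width: 0.135
```

```bash
python3 s.py
```

```text
[0.53   0.1932 0.1328] fix deg [0.02 0.21 0.  ] yaw 71.41 F [-1.87 -0.58  8.85] M [-0.442  0.274 -0.028] w 0.135 t 11.55
```

Request:
send_rows(motion="-0.2 -0.05 -0.3 0 0.2 0 1;-0.1 0 -0.3 0 0.1 0 1;-0.1 0 -0.3 0 0.1 0 1")

```text
t: 11.8
eef_pos: [0.5299, 0.1932, 0.1277]
tool_rot: [0.002, 0.162, 0.987, 0.002]
contact_force: [-1.1, -1.0, 7.2]
gripper_width: 0.133
```

```bash
python3 s.py
```

```text
[0.5299 0.1932 0.1277] fix deg [-0.15  0.23  0.  ] yaw 71.38 F [-1.09 -0.98  7.22] M [-0.52   0.249  0.051] w 0.133 t 11.8
```

Request:
send_rows(motion="-0.2 -0.05 -0.3 -0.1 0.2 0 1;-0.1 0 -0.3 -0.1 0.1 0 1")

```text
t: 11.97
eef_pos: [0.5288, 0.1931, 0.1233]
tool_rot: [0.001, 0.162, 0.987, 0.001]
contact_force: [0.3, 0.4, -2.4]
gripper_width: 0.13
```

Request:
send_rows(motion="-0.1 -0.05 -0.2 -0.1 0.2 0 1")

```text
t: 12.05
eef_pos: [0.5277, 0.1927, 0.1211]
tool_rot: [-0.0, 0.162, 0.987, -0.0]
contact_force: [0.7, 0.4, -2.0]
gripper_width: 0.134
```

Request:
send_rows(motion="-0.1 -0.05 -0.2 0 0.1 0 1")

```text
t: 12.13
eef_pos: [0.527, 0.1925, 0.1189]
tool_rot: [-0.001, 0.162, 0.987, -0.0]
contact_force: [2.7, 1.8, -1.0]
gripper_width: 0.132
```

```bash
python3 s.py
```

```text
[0.527  0.1925 0.1189] fix deg [ 0.02 -0.13  0.  ] yaw 71.36 F [ 2.68  1.82 -1.04] M [ 0.247 -0.493  0.031] w 0.132 t 12.1333
```

Request:
send_rows(motion="0.12 0.04 0 0 -0.13 0 1;0 0 0.5 0 0 0 1;0 0 0.7 0 0 0 1;0 0 0.7 0 0 0 1")

```text
t: 12.47
eef_pos: [0.5267, 0.1924, 0.1363]
tool_rot: [-0.002, 0.162, 0.987, -0.002]
contact_force: [1.5, 0.9, -2.4]
gripper_width: 0.133
```

```bash
python3 s.py;python3 - <<'E'
from h import *
for c in ["side","top"]: cv2.imwrite(f"pics/{c}8.png",read_camera(c)[:,:,::-1])
E
```

```text
[0.5267 0.1924 0.1363] fix deg [ 0.16 -0.21  0.  ] yaw 71.38 F [ 1.48  0.88 -2.38] M [ 0.208 -0.338 -0.048] w 0.133 t 12.4667
```

View pics/side8.png

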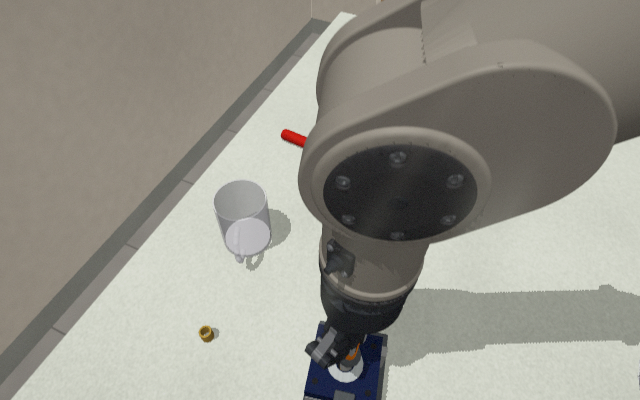

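Request:
send_rows(motion="0.12 0.04 1 0.1 -0.2 0 1;0 0 1 0 0 0 1;0 0 1 0 0 0 1;0 0 2 0 0 0 1;0 0 2 0 0 0 1;0 0 1 0 0 0 1;0 0 0 0 0 0 1")

```text
t: 13.15
eef_pos: [0.527, 0.1917, 0.2253]
tool_rot: [0.0, 0.162, 0.987, -0.0]
contact_force: [0.4, -0.5, -3.1]
gripper_width: 0.133
```

```bash
python3 s.py;python3 - <<'E'
from h import *
po=pose()
a=[]
for c in ["side","top","wrist"]:
    im=read_camera(c)[:,:,::-1];cv2.imwrite(f"pics/{c}9.png",im)
    x,y=proj(c,[.5283,.1921,.089],po).astype(int); y=min(y,360); s=im[max(y-40,0):y+40,x-40:x+40]; a.append(cv2.resize(s,(400,400),interpolation=cv2.INTER_CUBIC))
cv2.imwrite("pics/b9.png",cv2.resize(np.hstack(a),(800,267)))
for c in ["side","wrist","top"]: print(c,[(round(r["conf"],2),r["point"]) for r in regions_of("bush",c)])
E
```

```text
[0.527  0.1917 0.2253] fix deg [0.02 0.02 0.  ] yaw 71.32 F [ 0.38 -0.52 -3.11] M [ 0.015 -0.064 -0.024] w 0.133 t 13.15
side []
wrist [(0.38, [325.1, 177.2])]
top [(0.25, [298.4, 132.4])]
```

View pics/b9.png

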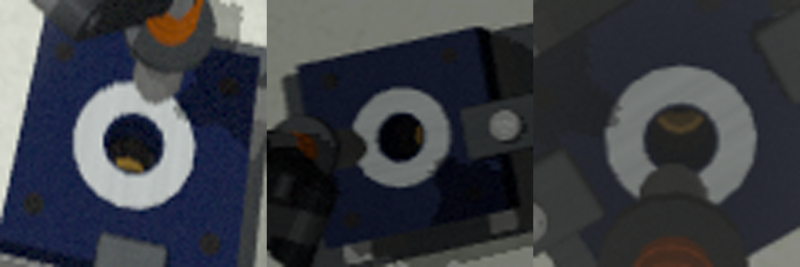

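View pics/wrist9.png

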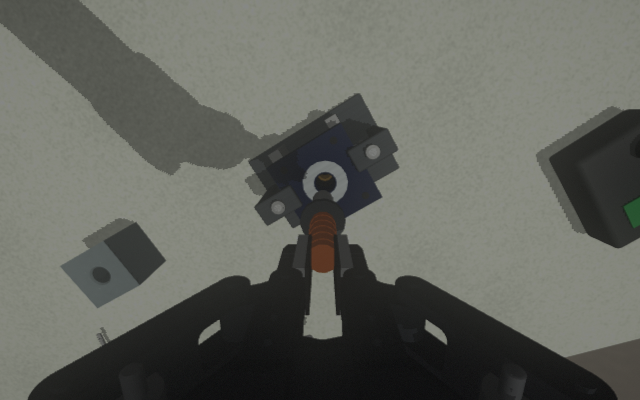

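Request:
send_rows(motion="0.2 -2 0 0 0 0 1;0.3 -3 0 0 0 0 1;0.3 -3 0 0 0 0 1;0.3 -3 0 0 0 0 1;0.3 -3 0 0 0 0 1;0.3 -3 0 0 0 0 1;0.3 -3 0 0 0 0 1;0.3 -3 0 0 0 0 1;0.3 -3 0 0 0 0 1;0.3 -2 0 0 0 0 1;0.2 -1.5 0 0 0 0 1;0 0 0 0 0 0 1;0 0 0 0 0 0 1;0 0 0 0 0 0 1")

```text
t: 14.62
eef_pos: [0.5466, -0.116, 0.2089]
tool_rot: [-0.012, 0.16, 0.987, -0.007]
contact_force: [-0.6, -0.1, -2.8]
gripper_width: 0.127
```

```bash
python3 s.py
```

```text
[ 0.5466 -0.116   0.2089] fix deg [ 0.54 -1.5   0.  ] yaw 71.65 F [-0.59 -0.15 -2.84] M [-0.    -0.015 -0.031] w 0.127 t 14.6167
```

Request:
send_rows(motion="1 0.15 -1 0.5 -1.5 0 1;0 0 -1 0 0 0 1;0 0 -1 0 0 0 1;0 0 -1 0 0 0 1;0 0 0 0 0 0 1;0 0 0 0 0 0 1")

```text
t: 15.12
eef_pos: [0.5553, -0.1078, 0.164]
tool_rot: [-0.003, 0.155, 0.988, 0.0]
contact_force: [-0.1, 1.1, -1.3]
gripper_width: 0.128
```

```bash
python3 s.py
```

```text
[ 0.5553 -0.1078  0.164 ] fix deg [-0.1 -0.3 -0. ] yaw 72.13 F [-0.1   1.08 -1.34] M [-0.008  0.    -0.013] w 0.128 t 15.1167
```

Request:
send_rows(motion="0.15 -0.5 0 -0.1 -0.3 0 1;0 -0.2 0 0 0 0 1;0 0 0 0 0 0 1")

```text
t: 15.37
eef_pos: [0.5568, -0.1148, 0.1641]
tool_rot: [-0.0, 0.155, 0.988, -0.0]
contact_force: [-0.2, 0.6, -2.1]
gripper_width: 0.135
```

```bash
python3 s.py; sed -e 's/("side",305,320),("wrist",285,140)/("side",350,160),("wrist",285,140)/' look.py > look2.py; python3 look2.py L10 0 0
```

```text
[ 0.5568 -0.1148  0.1641] fix deg [ 0.02 -0.02  0.  ] yaw 72.21 F [-0.21  0.55 -2.05] M [-0.01  -0.005  0.009] w 0.135 t 15.3667
```

View pics/L10.png

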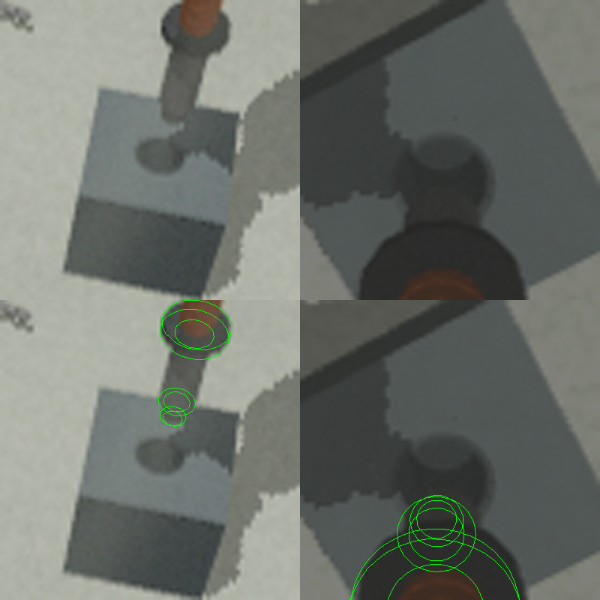

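Run:
```python
from h import *
import pickle
po,_=pickle.load(open("pics/L10.pkl","rb"))
print(onz("side",(350+159.5*80/300-.3,160+156*80/300-.3),.066))
print("wrist hole",onz("wrist",(285+143.5*80/300,140+181*80/300),.066,po), "tip",onz("wrist",(285+141*80/300,140+219*80/300),.0938,po))
```

```text
[ 0.55782202 -0.11316547  0.066     ]
wrist hole [ 0.55600277 -0.11236974  0.066     ] tip [ 0.55759199 -0.11356695  0.0938    ]
```

Request:
send_rows(motion="0 0.12 -1 0 0 0 1;0 0 -1 0 0 0 1;0 0 -1 0 0 0 1;0 0 0 0 0 0 1")

```text
t: 15.8
eef_pos: [0.5576, -0.1132, 0.1322]
tool_rot: [0.001, 0.155, 0.988, 0.0]
contact_force: [-0.5, -0.2, -2.6]
gripper_width: 0.132
```

```bash
python3 s.py
```

```text
[ 0.5576 -0.1132  0.1322] fix deg [-0.01  0.13  0.  ] yaw 72.2 F [-0.46 -0.23 -2.59] M [0.048 0.127 0.064] w 0.132 t 15.8
```

Nose in the hole (tip z ≈ 0.062). Lower on, with the shank next.

Request:
send_rows(motion="-0.07 -0.05 -0.5 0 0.1 0 1;0 0 -0.5 0 0 0 1;0 0 -0.5 0 0 0 1")

```text
t: 16.05
eef_pos: [0.5566, -0.1138, 0.1154]
tool_rot: [-0.0, 0.155, 0.988, 0.0]
contact_force: [-0.2, 0.0, -3.6]
gripper_width: 0.132
```

Request:
send_rows(motion="0 0 -0.7 0 0 0 1;0 0 -0.7 0 0 0 1")

```text
t: 16.22
eef_pos: [0.557, -0.1138, 0.1004]
tool_rot: [0.0, 0.155, 0.988, 0.0]
contact_force: [0.9, -0.7, -2.4]
gripper_width: 0.132
```

```bash
python3 s.py
```

```text
[ 0.557  -0.1138  0.1004] fix deg [0.   0.02 0.  ] yaw 72.21 F [ 0.87 -0.74 -2.37] M [-0.012 -0.01  -0.032] w 0.132 t 16.2167
```

Request:
send_rows(motion="0 0 -0.7 0 0 0 1;0 0 -0.5 0 0 0 1;0 0 -0.3 0 0 0 1;0 0 0 0 0 0 1")

```text
t: 16.55
eef_pos: [0.5559, -0.1136, 0.0817]
tool_rot: [-0.001, 0.155, 0.988, -0.0]
contact_force: [-0.2, 0.1, -2.0]
gripper_width: 0.13
```

Request:
send_rows(motion="0 0 -0.2 0 0 0 1")

```text
t: 16.63
eef_pos: [0.5562, -0.1137, 0.0798]
tool_rot: [-0.001, 0.155, 0.988, -0.0]
contact_force: [0.7, -0.4, -2.5]
gripper_width: 0.13
```

Request:
send_rows(motion="0 0 -0.15 0 0 0 1")

```text
t: 16.72
eef_pos: [0.5562, -0.1137, 0.0782]
tool_rot: [-0.001, 0.155, 0.988, -0.0]
contact_force: [-3.5, 1.0, 12.9]
gripper_width: 0.131
```

Request:
send_rows(motion="0 0 -0.15 0 0 0 1")

```text
t: 16.8
eef_pos: [0.5567, -0.1139, 0.0781]
tool_rot: [-0.001, 0.155, 0.988, 0.0]
contact_force: [-8.4, 1.7, 23.9]
gripper_width: 0.13
```

```bash
python3 s.py
```

```text
[ 0.5567 -0.1139  0.0781] fix deg [-0.04 -0.07 -0.  ] yaw 72.2 F [-8.43  1.75 23.87] M [ 0.433  1.872 -0.024] w 0.13 t 16.8
```

Request:
send_rows(motion="0 0 0.02 0 0 0 1;0 0 0 0 0 0 1")

```text
t: 16.97
eef_pos: [0.5575, -0.1141, 0.0796]
tool_rot: [0.0, 0.155, 0.988, 0.0]
contact_force: [-0.2, -0.2, -2.3]
gripper_width: 0.131
```

```bash
python3 s.py
```

```text
[ 0.5575 -0.1141  0.0796] fix deg [-0.05  0.05  0.  ] yaw 72.18 F [-0.23 -0.19 -2.32] M [ 0.005 -0.019 -0.013] w 0.131 t 16.9667
```

Lifted 1.5 mm off again; lower gently once more, then open.

Request:
send_rows(motion="0 0 -0.14 0 0 0 1")

```text
t: 17.05
eef_pos: [0.558, -0.1142, 0.0786]
tool_rot: [0.001, 0.155, 0.988, 0.001]
contact_force: [-0.1, -0.1, -2.0]
gripper_width: 0.131
```

Request:
send_rows(motion="0 0 0 0 0 0 1")

```text
t: 17.13
eef_pos: [0.5581, -0.1142, 0.0785]
tool_rot: [0.001, 0.155, 0.988, 0.001]
contact_force: [0.5, 0.1, -2.3]
gripper_width: 0.132
```

Request:
send_rows(motion="0 0 -0.1 0 0 0 1")

```text
t: 17.22
eef_pos: [0.5587, -0.1143, 0.0782]
tool_rot: [0.002, 0.155, 0.988, 0.001]
contact_force: [-4.0, 0.9, 16.4]
gripper_width: 0.13
```

Request:
send_rows(motion="0 0 0 0 0 0 1")

```text
t: 17.3
eef_pos: [0.5589, -0.1144, 0.0786]
tool_rot: [0.002, 0.155, 0.988, 0.001]
contact_force: [-0.0, -0.1, -3.4]
gripper_width: 0.131
```

Request:
send_rows(motion="0 0 0 0 0 0 0.7;0 0 0 0 0 0 0.5;0 0 0 0 0 0 0.3;0 0 0 0 0 0 0;0 0 0 0 0 0 0;0 0 0 0 0 0 0;0 0 0 0 0 0 0;0 0 0 0 0 0 0", newtons=40)

```text
t: 17.97
eef_pos: [0.5597, -0.1144, 0.0786]
tool_rot: [0.003, 0.155, 0.988, 0.001]
contact_force: [-0.4, 0.2, -0.4]
gripper_width: 1.002
```

```bash
python3 s.py
```

```text
[ 0.5597 -0.1144  0.0786] fix deg [-0.03  0.3   0.  ] yaw 72.19 F [-0.39  0.15 -0.35] M [ 0.059 -0.067  0.008] w 1.002 t 17.9667
```

Request:
send_rows(motion="0 0 1.5 0 0 0 0;0 0 2 0 0 0 0;0 0 3 0 0 0 0;0 0 3 0 0 0 0;0 0 3 0 0 0 0;-0.5 -2 2 0 0 0 0;-0.5 -3 1 0 0 0 0;-0.5 -3 0 0 0 0 0;-0.5 -3 0 0 0 0 0;0 -2 0 0 0 0 0;0 0 0 0 0 0 0;0 0 0 0 0 0 0;0 0 0 0 0 0 0")

```text
t: 19.05
eef_pos: [0.5359, -0.2478, 0.2417]
tool_rot: [0.002, 0.153, 0.988, 0.0]
contact_force: [0.1, 0.5, -0.4]
gripper_width: 0.999
```

```bash
python3 s.py;python3 - <<'E'
from h import *
for c in ["side","top"]:
    im=read_camera(c)[:,:,::-1];cv2.imwrite(f"pics/{c}11.png",im)
a=cv2.imread("pics/side11.png");b=cv2.imread("pics/top11.png")
q=[a[150:250,340:440],a[300:400,295:395],b[215:315,330:430],b[233:333,145:245]]
q=[cv2.resize(x,(300,300),interpolation=cv2.INTER_CUBIC) for x in q]
cv2.imwrite("pics/f11.png",np.vstack([np.hstack(q[:2]),np.hstack(q[2:])]))
# expected bush-top ring at z .037 and bore
for z in (.037,.060): print(z,proj("side",[.5285,.1925,z]),proj("top",[.5285,.1925,z]))
E
```

```text
[ 0.5359 -0.2478  0.2417] fix deg [0.02 0.27 0.  ] yaw 72.44 F [ 0.13  0.51 -0.42] M [ 0.016 -0.046 -0.023] w 0.999 t 19.05
0.037 [343.10188866 374.43940401] [202.79882413 279.52489847]
0.06 [344.14035669 369.73691126] [198.68508975 279.83227654]
```

View pics/f11.png

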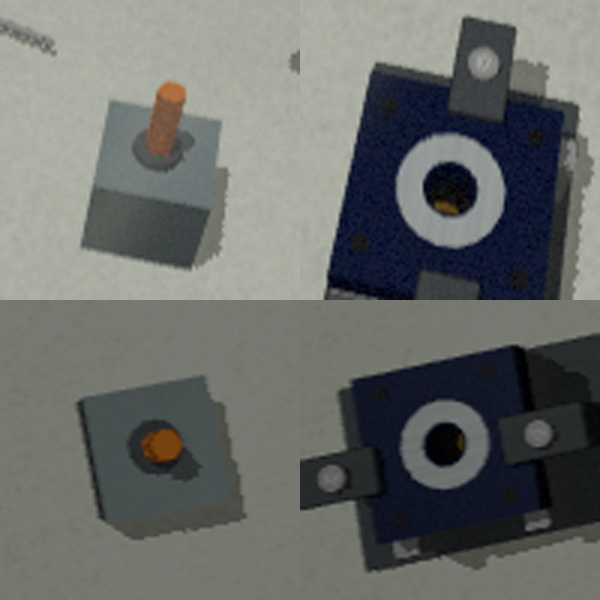

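View pics/side11.png

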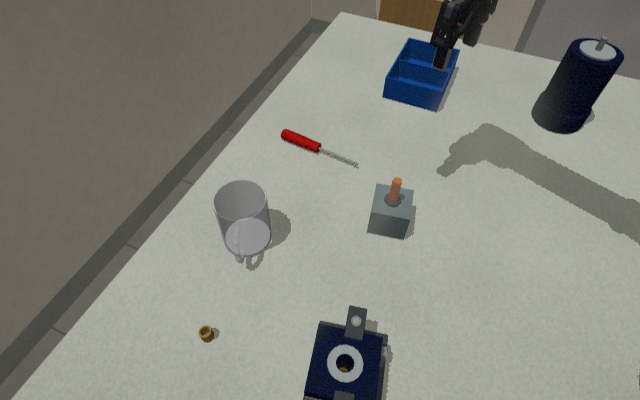

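```bash
python3 -c "
from station import *
print(hand_in())"
```

```text
the job is handed in; nothing more can be done
None
```

The worn bush is pressed out of the plate and lying in the catch dish, and the drift is back in its stand and released. I handed the job in at about 19 s.

- **Pressing:** I lifted the drift, centred its nose in the bush's hole and pressed in small steps. The wrist read about 9 to 11 N of push once the drift's weight is allowed for. The force fell away after about 22 mm of travel, when the bush let go. The readings at the ends of the moves stayed well under 35 N, but force between readings was not recorded.
- **Bush in the dish:** The last pictures show an empty bore with the brass far below the plate. In the top view its rim sits where it should for a bush lying in the dish.
- **Drift in its stand:** While I was seating it, the collar pressed on the stand with up to about 24 N for a moment, about 26 N with the drift's weight. I backed off and lowered it again. On that second try it touched once at about 16 N, and I let go with the arm about 0.4 mm above the seated height. In the last pictures the collar is on the stand and the drift is upright.
- **Other items:** The beaker, the new bush and the screwdriver look untouched. The gripper was open and clear of everything when I handed in.
- **Disagreements:** The cameras differed by about 1 to 2 mm on the bore's position, which was within what the nose could take up. During pressing the tool crept up to about 2 mm in x, and I corrected for it as I went. Sideways force in the bore stayed under about 3 N.

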